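# Finish loading a two-stack sleeve carrier and hold it up level

## Task

Finish loading the two-sided carrier: lay the spare hardboard sheet flat and centred on the carrier's single sleeve, then stand the spare sleeve upright and centred on that sheet, so that both sides match; set both down gently rather than dropping them. Then lift the carrier by its cross bar until it is about 10 cm clear of the bench, with both stacks intact and level, and finish there, still holding it steady in the gripper (do not put it down or let go). Leave the micrometer, spray can and parts bin where they are.

Things in the scene. Friction and masses are not known exactly. Their poses are not given: they have to be found in the camera images.
- carrier: Loose grey carrier on the bench, 0.26 kg (0.8 kg loaded). Plate 240 (x) x 90 (y) x 6 mm, rim up to 14 mm; origin centre of underside, x along its length, z up. Round bosses (40 mm diameter, 5 mm high on the plate) at x = +80 and -80 mm: one carries a full stack (sleeve, sheet, sleeve), the other, either side, a single sleeve. Handle at x = 0: 10 mm posts at y = +36 and -36 mm, black cross bar on top.
- carrier_bar (a point): Centre of the black cross bar, 102 mm above the carrier's underside. Bar 14 mm thick along the carrier's x, 84 mm long along its y, 20 mm tall (92 to 112 mm above the underside); axes as the carrier's. Finished stacks reach 68 mm above the underside and stay 48 mm or more from the middle along x. Loaded, the carrier balances under the bar.
- sleeve_single: The sleeve alone on its side of the carrier, over its boss, its underside 6 mm and its top 34 mm above the carrier's underside: bare steel sleeve, a short tube 56 mm outside diameter, 48 mm bore (wall 4 mm), 28 mm high, about 0.13 kg; origin at the centre of its underside, z along its axis. 
- spare_sheet: The spare separator: plain brown hardboard sheet, 64 x 64 x 6 mm, no hole, about 20 g; origin at the centre of its underside, x and y along its sides, z up. It lies loose on a small rest, overhanging it by 12 mm all round; its underside starts 24 mm above the bench.
- rest: Small dark fixed stand, 40 x 40 mm, 24 mm high, that carries the spare sheet; origin at the centre of its underside.
- spare_sleeve: The spare sleeve standing upright on the bench by itself, away from the carrier: bare steel sleeve, a short tube 56 mm outside diameter, 48 mm bore (wall 4 mm), 28 mm high, about 0.13 kg; origin at the centre of its underside, z along its axis. 
- sleeve_full_low: Lowest piece of the full stack, over its boss: bare steel sleeve, a short tube 56 mm outside diameter, 48 mm bore (wall 4 mm), 28 mm high, about 0.13 kg; origin at the centre of its underside, z along its axis. 
- sheet_full: Separator in the full stack, on its lower sleeve: plain brown hardboard sheet, 64 x 64 x 6 mm, no hole, about 20 g; origin at the centre of its underside, x and y along its sides, z up. 
- sleeve_full_top: Top of the full stack, on its sheet: bare steel sleeve, a short tube 56 mm outside diameter, 48 mm bore (wall 4 mm), 28 mm high, about 0.13 kg; origin at the centre of its underside, z along its axis. 
- micrometer: Bystander: blue C-frame micrometer lying on the bench, about 155 x 75 x 14 mm; origin on the bench at the centre of its arc.
- spray_can: Bystander: upright spray can, 56 mm diameter, 170 mm tall; origin at the centre of its underside.
- parts_bin: Bystander: open blue plastic bin, 100 (x) x 140 (y) x 60 mm; origin at the centre of its underside.

How it is judged:
On the way, in this order (a step that is already met when the one before it is completed fails the run):
1. the spare sheet lies centred on the single sleeve, released (horizontal distance between spare_sheet and sleeve_single below 0.008 m and z of spare_sheet in the frame of sleeve_single between 0.025 and 0.031 m and contact force between the fingers and spare_sheet below 0.05 N and angle between spare_sheet's own z axis and vertical below 0.1 rad), for 0.2 s.
2. the spare sleeve stands centred on that sheet, released (horizontal distance between each of spare_sheet, spare_sleeve and sleeve_single below 0.008 m and z of spare_sheet in the frame of sleeve_single between 0.025 and 0.031 m and horizontal distance between spare_sleeve and spare_sheet below 0.008 m and z of spare_sleeve in the frame of spare_sheet between 0.003 and 0.009 m and contact force between the fingers and spare_sheet below 0.05 N and contact force between the fingers and spare_sleeve below 0.05 N and angle between spare_sleeve's own z axis and vertical below 0.1 rad), for 0.2 s.
3. the carrier is lifted clear of the bench (height (world z) of carrier above 0.06 m), for 0.2 s.
At the end, for the whole second after the job is handed in: Gripper holds the carrier 60 to 180 mm above the bench, within 0.09 rad of level, at rest (20 mm/s, 0.12 rad/s); both stacks ride over their bosses, each sheet on its lower sleeve, each top sleeve on its sheet, new pieces within 8 mm of concentric (old 10 mm), the arm touching no new piece (height (world z) of carrier between 0.06 and 0.18 m and angle between carrier's own z axis and vertical below 0.09 rad and linear speed of carrier below 0.02 m/s and angular speed of carrier below 0.12 rad/s and contact force between the fingers and carrier above 1 N and horizontal distance between each of spare_sheet, spare_sleeve and sleeve_single below 0.008 m and z of spare_sheet in the frame of sleeve_single between 0.025 and 0.031 m and horizontal distance between spare_sleeve and spare_sheet below 0.008 m and z of spare_sleeve in the frame of spare_sheet between 0.003 and 0.009 m and horizontal distance between sheet_full and sleeve_full_low below 0.01 m and z of sheet_full in the frame of sleeve_full_low between 0.025 and 0.031 m and horizontal distance between sleeve_full_top and sheet_full below 0.01 m and z of sleeve_full_top in the frame of sheet_full between 0.003 and 0.009 m and z of sleeve_single in the frame of carrier between 0.003 and 0.009 m and horizontal distance between sleeve_single and carrier between 0.07 and 0.09 m and z of sleeve_full_low in the frame of carrier between 0.003 and 0.009 m and horizontal distance between sleeve_full_low and carrier between 0.07 and 0.09 m and contact force between each of the arm, the fingers and spare_sheet below 0.05 N and contact force between each of the arm, the fingers and spare_sleeve below 0.05 N); the arm keeps its last pose, push and grip.
It fails at once if a bystander moved more than 30 mm (distance of any of micrometer, spray_can, parts_bin from where it was at the start of the episode above 0.03 m).
It fails at once if the spare sheet or spare sleeve was dropped (falling free of the gripper at more than 0.45 m/s) ((contact force between the fingers and spare_sheet below 0.01 N and linear speed of spare_sheet above 0.45 m/s) or (contact force between the fingers and spare_sleeve below 0.01 N and linear speed of spare_sleeve above 0.45 m/s)).
It also fails if it takes over 72 s, if anything falls off the work surface, if the arm or the gripper's body presses on something with over 40 N, if the wrist force passes 120 N, or if a joint passes its speed limit or range.

## Robot

A 7-joint arm with a two-finger parallel gripper is mounted at the origin on the work surface. World frame = base frame: x ahead of the robot, y to its left, z up, the work surface at z = 0. Lengths are in m, angles in rad, forces in N, time in s.
With the tool pointing down it reaches from about 0.425 to 0.95 m from the base axis. Payload 16.7 kg.
Tool frame: the origin (TCP) lies midway between the tips of the shut fingers; the grasp point (between the pads) lies 19 mm behind it (r.tcp_to_grasp is the distance from the TCP to the grasp point, in m); y points along the fingers, z is the direction in which the jaws open and shut, and the axes are right-handed (so a half turn about y gives the same grasp; the last joint's range is limited). The gripper opens to 94 mm and grips with 3 to 60 N. Pads are 16 mm wide; open, the fingers measure 119 mm over their backs; the gripper's body (75 mm by 177 mm) begins 78 mm behind the grasp point.
Start: joints at [-1.315, 0.426, 0.074, 1.606, -0.034, 1.111, -0.067], TCP at [0.266, 0.62, 0.205] pointing down, gripper open.
Joint ranges: [-2.85, 2.85], [-0.5, 2.14], [-1.23, 1.37], [0.21, 2.46], [-1.02, 4.16], [0.16, 2.05], [-2.73, 2.73]. Speed limits (rad/s): [1.89, 1.89, 2.39, 2.39, 3.01, 3.01, 3.01].

## Interface

Orientations are given as [roll, pitch, yaw] about the fixed x, y, z axes, in that order (R = Rz(yaw) Ry(pitch) Rx(roll)).
In Python, from cell import sensors, viewer, workorder, finder, r gives the robot as it stands.
- The arm moves only by the tool jog_arm, never from a script. Its argument "motion" is a list of rows, each a list of 3 entries, a list of its own where there are three numbers: the turn, a rotation vector about the tool's x, y, z in degrees, then the shift along the tool's x, y, z in cm, then the closure, from -1 (fully open) to 1 (shut), so that 0 is half open. A call has exactly 8 rows; each row shifts and turns the pose as measured when the row begins, along the tool's axes as they then stand; what a row does not reach is not made up. A row lasts 1/12 s, in which the tool goes at most 41.7 mm and 7.16 degrees, less where a joint would pass 70% of its speed; a pose out of reach is approached as far as the arm can. A call is refused whole if a number of a shift passes 4.17 or a number of a turn 7.16, either way. A call with a gripper value outside its range is refused whole. The fingers move at their own pace and stop on an object; the grip force is fixed at half the most. Time passes only in rows, so rows that do not move let the fingers close, or fill a call up. It gives the time, the measured TCP pose, the force and the opening at its end, in the units of the state.
- sensors.read_state(): the state, without advancing time (a new reading comes with each control period).
- viewer.snapshot(name): name is "side" or "top"; returns the picture (400x640x3 uint8, red, green, blue); there is no depth.
- viewer.camera_model(name): a dict with "K" (3x3 intrinsics, pixels), "rvec" (rotation vector, rad) and "tvec" (3), from world to camera coordinates, as OpenCV has them. Camera axes: x right, y down, z forward; pixel columns grow to the right and rows downward; lengths in m; the calibration is good to about 2 mm. A picture is of the moment at which its call begins. camera_model takes no time and is no camera call.
- workorder.finish_job(): hands the job in, once; it reports no verdict.
Trained networks look in the newest picture that a camera, given by its name, has taken for a name from the list of things; names that differ only in an ending like _2 or _b are one class to them, and where a whole thing is asked for, a point or a joint stands for the part that bears it (a point fixed in the world has none). Each returns a list of dicts, best first, with "p" (0 to 1); they miss things now and then, are a little off and sometimes report something else, mostly with a low value. They report only what shows in the picture. A call takes as long as a camera call.
- finder.trace(target, camera): "mask" (400x640 bool, what is visible of it) and "box" ([centre column, centre row, width, height] in pixels, round what is visible of it).
The state is a dict: "clock": time; "q": joint angles; "qd": joint speeds; "joint_torque": joint torques, N m; "tool_pos": TCP position; "tcp_rot": TCP orientation; "ft_force": force on the tool from outside, world axes, zero at the start; "torque": the same for the moment, N m; "finger_gap": finger opening in m.
Only numpy, scipy, OpenCV 4.12 (cv2) and the standard library are available. Lean on these libraries where they do the work, as an engineer would, in place of code of your own. Each camera call takes 0.05 s, during which the arm holds its last target. There are 200 camera calls.

## Working session

There is one attempt and no reset: what is moved stays moved. The work goes in short steps, Python scripts to look and compute and a tool call to move; the robot and the scene stay as the last step left them, time stands still between calls to the robot, and variables do not carry over. Pictures are saved under pics/ and viewed, about 8 in all and at most 12, crops included, and the job is handed in when it is done.

Besides the shell and the picture viewer there is one more tool, called as name(argument=value, ...) on one line, values as JSON. jog_arm: Moves the arm, as the interface text tells. Its arguments: {"type":"object","properties":{"motion":{"type":"array","items":{"type":"array"}}},"required":["motion"]}

```bash
mkdir -p pics; ls; cat > h.py <<'E'
import numpy as np, cv2
from cell import sensors, viewer, workorder, finder, r
from scipy.spatial.transform import Rotation as R
def cam(n):
    m=viewer.camera_model(n); K=np.array(m["K"],float); Rm=cv2.Rodrigues(np.array(m["rvec"],float))[0]; t=np.array(m["tvec"],float).ravel(); return K,Rm,t
def ray(n,uv):
    K,Rm,t=cam(n); d=Rm.T@np.linalg.inv(K)@np.array([uv[0],uv[1],1.]); return -Rm.T@t,d
def atz(n,uv,z):
    c,d=ray(n,uv); return c+d*(z-c[2])/d[2]
def proj(n,p):
    K,Rm,t=cam(n); q=K@(Rm@np.array(p)+t); return q[:2]/q[2]
def tri(a,ua,b,ub):
    c1,d1=ray(a,ua); c2,d2=ray(b,ub)
    s=np.linalg.lstsq(np.c_[d1,-d2],c2-c1,rcond=None)[0]; p,q=c1+d1*s[0],c2+d2*s[1]; return (p+q)/2,np.linalg.norm(p-q)
def save(n,f): im=viewer.snapshot(n); cv2.imwrite(f,im[...,::-1]); return im
E
python3 - <<'E'
from h import *
np.set_printoptions(precision=4,suppress=True)
s=sensors.read_state(); print({k:np.round(v,3) for k,v in s.items()}, r.tcp_to_grasp)
a=save("top","pics/top0.png"); b=save("side","pics/side0.png")
for n in("top","side"):
    K,Rm,t=cam(n); print(n,K[0,0],-Rm.T@t,Rm[2])
    for o in("carrier","spare_sheet","spare_sleeve","sleeve_single","rest","carrier_bar","micrometer","spray_can","parts_bin"):
        print(o,[(round(d["p"],2),np.round(d["box"],1).tolist(), int(d["mask"].sum())) for d in finder.trace(o,n)[:5]])
E
```

```text
pics
{'clock': np.float64(0.0), 'q': array([-1.315,  0.427,  0.074,  1.607, -0.034,  1.111, -0.067]), 'qd': array([-0.001,  0.   , -0.   ,  0.001,  0.001,  0.   , -0.   ]), 'joint_torque': array([ -0.001, -93.581,   3.666, -45.42 ,  -0.049,   0.02 ,   0.   ]), 'tool_pos': array([0.266, 0.62 , 0.205]), 'tcp_rot': array([-1.572, -0.   , -0.406]), 'ft_force': array([-0.585,  0.773,  0.238]), 'torque': array([0.   , 0.023, 0.006]), 'finger_gap': np.float64(0.094)} 0.0188
top 386.89067931135685 [0.4279 0.0889 0.9276] [ 0.1991  0.0026 -0.98  ]
carrier [(0.95, [301.6, 225.2, 43.5, 96.7], 3026)]
spare_sheet [(0.65, [468.9, 222.6, 37.4, 35.9], 826)]
spare_sleeve [(0.73, [401.1, 249.9, 31.5, 29.2], 248)]
sleeve_single [(0.42, [300.2, 255.4, 22.7, 24.5], 180)]
rest []
carrier_bar [(0.93, [302.5, 223.4, 39.3, 98.5], 2930), (0.56, [298.9, 190.4, 25.5, 24.7], 467)]
micrometer [(0.71, [391.9, 152.9, 41.9, 54.3], 540)]
spray_can [(0.93, [184.9, 272.5, 47.0, 30.0], 1262), (0.45, [300.5, 190.9, 26.7, 30.1], 423), (0.41, [394.2, 151.4, 43.6, 55.6], 656)]
parts_bin [(0.62, [172.3, 212.3, 75.3, 52.2], 3058)]
side 450.8582874477251 [0.5148 0.8649 0.7078] [ 0.0875 -0.7826 -0.6164]
carrier [(0.81, [339.1, 237.7, 112.1, 66.9], 2526)]
spare_sheet []
spare_sleeve [(0.71, [371.7, 190.0, 17.8, 22.4], 365)]
sleeve_single [(0.96, [373.1, 249.8, 26.4, 27.3], 450)]
rest [(0.57, [349.4, 161.2, 14.2, 0.9], 56)]
carrier_bar [(0.89, [337.7, 239.2, 111.6, 67.7], 2361)]
micrometer [(0.67, [278.1, 188.2, 56.5, 21.8], 426)]
spray_can [(0.78, [399.7, 318.8, 41.4, 89.5], 2859)]
parts_bin [(0.83, [309.0, 357.1, 81.2, 85.7], 5169)]
```

```bash
python3 - <<'E'
import cv2,numpy as np
a=cv2.imread("pics/top0.png")[110:310,130:530]; b=cv2.imread("pics/side0.png")[120:320,240:440]
cv2.imwrite("pics/top0c.png",cv2.resize(a,None,fx=2,fy=2,interpolation=2)); cv2.imwrite("pics/side0c.png",cv2.resize(b,None,fx=3,fy=3,interpolation=2))
E
```

```text
(no output)
```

View pics/top0c.png

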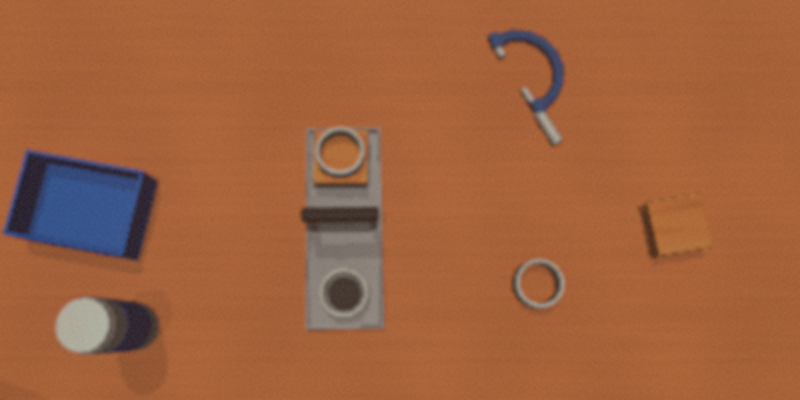

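View pics/side0c.png

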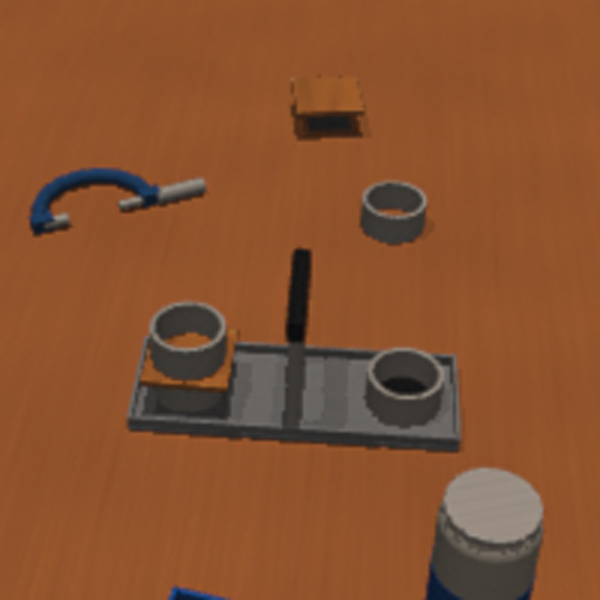

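```bash
python3 - <<'E'
from h import *
np.set_printoptions(precision=4,suppress=True)
T=lambda u,v:(130+u/2-.25,110+v/2-.25); S=lambda u,v:(240+u/3-.33,120+v/3-.33)
P={"spare_top":((539.5,283.5),(394,201)),"single_top":((344,292.5),(405.5,373)),"fulltop":((340,152),(188.5,331)),
"sheetc":((678,225),(327,95))}
for k,(a,b) in P.items(): print(k,*tri("top",T(*a),"side",S(*b)))
for c in [(644,203),(700,194),(711,246),(656,254)]: print("sheet corner z30",atz("top",T(*c),.03))
for c in [(292,78),(358,76),(364,112),(294,113)]: print("sheet corner side z30",atz("side",S(*c),.03))
for c in [(306,129),(380,129),(383,328),(306,328)]: print("car z14",atz("top",T(*c),.014))
for c in [(144,341),(456,356),(460,438),(130,422)]: print("car z14 s",atz("side",S(*c),.014))
for c in [(303,208),(378,208)]: print("bar z112",atz("top",T(*c),.112))
E
```

```text
spare_top [ 0.4849 -0.0978  0.0237] 0.0002406126016163868
single_top [0.473  0.1284 0.0312] 0.0011567780552779036
fulltop [0.6317 0.1335 0.061 ] 0.0007234951664510503
sheetc [ 0.553  -0.2619  0.027 ] 0.000698570213929457
sheet corner z30 [ 0.5788 -0.2228  0.03  ]
sheet corner z30 [ 0.5898 -0.2894  0.03  ]
sheet corner z30 [ 0.5284 -0.2973  0.03  ]
sheet corner z30 [ 0.519  -0.2328  0.03  ]
sheet corner side z30 [ 0.5884 -0.2849  0.03  ]
sheet corner side z30 [ 0.5243 -0.296   0.03  ]
sheet corner side z30 [ 0.516 -0.23   0.03 ]
sheet corner side z30 [ 0.5814 -0.2209  0.03  ]
car z14 [0.6719 0.1777 0.014 ]
car z14 [0.6721 0.0875 0.014 ]
car z14 [0.4339 0.0834 0.014 ]
car z14 [0.4336 0.1727 0.014 ]
car z14 s [0.6723 0.0959 0.014 ]
car z14 s [0.4334 0.0864 0.014 ]
car z14 s [0.432  0.1733 0.014 ]
car z14 s [0.6679 0.1837 0.014 ]
bar z112 [0.5586 0.1696 0.112 ]
bar z112 [0.5588 0.0895 0.112 ]
```

```bash
cat >> h.py <<'E'
def plan(p,yaw,n,nturn=None,start=None,clos=-1,lagcomp=1.0):
    """rows to TCP p, tool down with yaw(deg), n rows; prints rows"""
    import json
    s=sensors.read_state(); P=np.array(s["tool_pos"]); Q=R.from_euler("xyz",s["tcp_rot"])
    if start is not None: P=np.array(start[0]); Q=R.from_euler("xyz",[-90,0,start[1]],degrees=True)
    T=R.from_euler("xyz",[-90,0,yaw],degrees=True); rv=(Q.inv()*T).as_rotvec(degrees=True); nturn=nturn or n
    d=(np.array(p)-P)/n; rows=[]
    for i in range(n):
        tr=rv/nturn if i<nturn else rv*0
        rows.append([np.round(tr,1).tolist(),np.round(Q.inv().apply(d)*100,2).tolist(),clos]); Q=Q*R.from_rotvec(tr,degrees=True)
    print("max",np.abs(d*100).max(),np.linalg.norm(d)*100,np.abs(rv/nturn).max())
    for i in range(0,n,8): print(json.dumps(rows[i:i+8]).replace(" ",""))
E
python3 - <<'E'
from h import *
plan((.553,-.261,.12),-81.5,24,nturn=16)
E
```

```text
max 3.671368980669451 3.877017586558539 3.6405706566492166
[[[0.0,3.6,0.0],[2.55,0.36,-2.9],-1],[[0.0,3.6,0.0],[2.73,0.36,-2.73],-1],[[0.0,3.6,0.0],[2.89,0.36,-2.56],-1],[[0.0,3.6,0.0],[3.05,0.36,-2.37],-1],[[0.0,3.6,0.0],[3.19,0.36,-2.17],-1],[[0.0,3.6,0.0],[3.33,0.36,-1.96],-1],[[0.0,3.6,0.0],[3.44,0.36,-1.75],-1],[[0.0,3.6,0.0],[3.55,0.36,-1.52],-1]]
[[[0.0,3.6,0.0],[3.64,0.36,-1.3],-1],[[0.0,3.6,0.0],[3.71,0.36,-1.06],-1],[[0.0,3.6,0.0],[3.77,0.36,-0.82],-1],[[0.0,3.6,0.0],[3.82,0.36,-0.58],-1],[[0.0,3.6,0.0],[3.85,0.36,-0.34],-1],[[0.0,3.6,0.0],[3.86,0.36,-0.09],-1],[[0.0,3.6,0.0],[3.86,0.36,0.15],-1],[[0.0,3.6,0.0],[3.84,0.36,0.4],-1]]
[[[0.0,0.0,0.0],[3.81,0.36,0.64],-1],[[0.0,0.0,0.0],[3.81,0.36,0.64],-1],[[0.0,0.0,0.0],[3.81,0.36,0.64],-1],[[0.0,0.0,0.0],[3.81,0.36,0.64],-1],[[0.0,0.0,0.0],[3.81,0.36,0.64],-1],[[0.0,0.0,0.0],[3.81,0.36,0.64],-1],[[0.0,0.0,0.0],[3.81,0.36,0.64],-1],[[0.0,0.0,0.0],[3.81,0.36,0.64],-1]]
```

jog_arm(motion=[[[0, 3.6, 0], [2.55, 0, -2.9], -1], [[0, 3.6, 0], [2.7, 0, -2.7], -1], [[0, 3.6, 0], [2.9, 0, -2.55], -1], [[0, 3.6, 0], [3.05, 0, -2.35], -1], [[0, 3.6, 0], [3.2, 0, -2.15], -1], [[0, 3.6, 0], [3.3, 0, -1.95], -1], [[0, 3.6, 0], [3.45, 0, -1.75], -1], [[0, 3.6, 0], [3.55, 0, -1.5], -1]])

```text
clock: 1.67
tool_pos: [0.3599, 0.3228, 0.203]
tcp_rot: [-1.571, 0.004, -0.918]
ft_force: [0.4, 0.1, 0.7]
finger_gap: 0.0942
```

jog_arm(motion=[[[0, 3.6, 0], [3.65, 0, -1.3], -1], [[0, 3.6, 0], [3.7, 0, -1.05], -1], [[0, 3.6, 0], [3.75, 0, -0.8], -1], [[0, 3.6, 0], [3.8, 0, -0.6], -1], [[0, 3.6, 0], [3.85, 0, -0.35], -1], [[0, 3.6, 0], [3.85, 0, -0.1], -1], [[0, 3.6, 0], [3.85, 0, 0.15], -1], [[0, 3.6, 0], [3.85, 0, 0.4], -1]])

```text
clock: 2.33
tool_pos: [0.4534, 0.0136, 0.2036]
tcp_rot: [-1.567, 0.01, -1.445]
ft_force: [-0.1, 1.1, 0.4]
finger_gap: 0.0939
```

```bash
python3 - <<'E'
from h import *
plan((.553,-.261,.09),-81.5,16)
E
```

```text
max 1.7161476492744399 1.9588088682933733 0.08176322488183106
[[[-0.0,-0.1,-0.0],[1.79,0.69,0.4],-1],[[-0.0,-0.1,-0.0],[1.79,0.7,0.4],-1],[[-0.0,-0.1,-0.0],[1.79,0.7,0.4],-1],[[-0.0,-0.1,-0.0],[1.79,0.7,0.39],-1],[[-0.0,-0.1,-0.0],[1.79,0.7,0.39],-1],[[-0.0,-0.1,-0.0],[1.79,0.7,0.39],-1],[[-0.0,-0.1,-0.0],[1.79,0.7,0.39],-1],[[-0.0,-0.1,-0.0],[1.79,0.7,0.38],-1]]
[[[-0.0,-0.1,-0.0],[1.79,0.7,0.38],-1],[[-0.0,-0.1,-0.0],[1.79,0.7,0.38],-1],[[-0.0,-0.1,-0.0],[1.79,0.7,0.38],-1],[[-0.0,-0.1,-0.0],[1.79,0.71,0.37],-1],[[-0.0,-0.1,-0.0],[1.79,0.71,0.37],-1],[[-0.0,-0.1,-0.0],[1.79,0.71,0.37],-1],[[-0.0,-0.1,-0.0],[1.79,0.71,0.37],-1],[[-0.0,-0.1,-0.0],[1.79,0.71,0.36],-1]]
```

jog_arm(motion=[[[0, 0, 0], [3.58, 1.2, 0.78], -1], [[0, 0, 0], [3.58, 1.2, 0.78], -1], [[0, 0, 0], [3.58, 1.2, 0.78], -1], [[0, -0.2, 0], [3.58, 1.2, 0.78], -1], [[0, -0.2, 0], [3.58, 1.2, 0.78], -1], [[0, -0.2, 0], [3.58, 1.2, 0.78], -1], [[0, -0.2, 0], [3.58, 1.2, 0.78], -1], [[0, -0.2, 0], [3.58, 1.2, 0.78], -1]])

```text
clock: 3.0
tool_pos: [0.5575, -0.2765, 0.1047]
tcp_rot: [-1.555, 0.012, -1.429]
ft_force: [0.7, 0.6, 0.8]
finger_gap: 0.0939
```

```bash
cat >> h.py <<'E'
def grid(names,f,crops,fx=3):
    out=[]
    for n,(u,v) in zip(names,crops):
        im=viewer.snapshot(n)[...,::-1]; u,v=int(u),int(v)
        print(n,"origin",u-65,v-65); out.append(cv2.resize(im[v-65:v+65,u-65:u+65],None,fx=fx,fy=fx,interpolation=2))
    cv2.imwrite(f,np.hstack(out))
E
python3 - <<'E'
from h import *
plan((.553,-.261,.09),-81.5,8)
c=[proj(n,(.553,-.261,.05)) for n in("top","side")]
grid(("top","side"),"pics/g1.png",c)
for n in("top","side"): print([np.round(proj(n,p),1) for p in((.553,-.261,.03),sensors.read_state()["tool_pos"])])
E
```

```text
max 0.19411535175274594 0.27288651251308305 0.11129687513483144
[[[-0.1,-0.1,-0.1],[-0.2,0.19,-0.03],-1],[[-0.1,-0.1,-0.1],[-0.2,0.18,-0.03],-1],[[-0.1,-0.1,-0.1],[-0.2,0.18,-0.03],-1],[[-0.1,-0.1,-0.1],[-0.2,0.18,-0.03],-1],[[-0.1,-0.1,-0.1],[-0.2,0.18,-0.03],-1],[[-0.1,-0.1,-0.1],[-0.2,0.18,-0.03],-1],[[-0.1,-0.1,-0.1],[-0.2,0.18,-0.03],-1],[[-0.1,-0.1,-0.1],[-0.2,0.18,-0.03],-1]]
top origin 407 156
side origin 283 79
[array([468.8, 222.2]), array([491. , 216.1])]
[array([348.6, 150.6]), array([348.9, 124.4])]
```

View pics/g1.png

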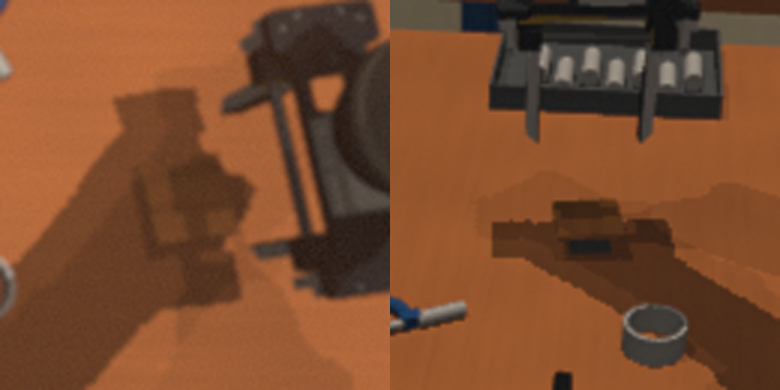

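```bash
python3 - <<'E'
from h import *
plan((.553,-.261,.016),-81.5,8)
E
```

```text
max 1.0936718566513732 1.122372029984149 0.09584568485825101
[[[-0.1,-0.1,-0.1],[-0.24,1.1,-0.02],-1],[[-0.1,-0.1,-0.1],[-0.24,1.1,-0.02],-1],[[-0.1,-0.1,-0.1],[-0.24,1.1,-0.02],-1],[[-0.1,-0.1,-0.1],[-0.25,1.09,-0.01],-1],[[-0.1,-0.1,-0.1],[-0.25,1.09,-0.01],-1],[[-0.1,-0.1,-0.1],[-0.25,1.09,-0.01],-1],[[-0.1,-0.1,-0.1],[-0.25,1.09,-0.01],-1],[[-0.1,-0.1,-0.1],[-0.25,1.09,-0.0],-1]]
```

jog_arm(motion=[[[-0.2, -0.1, -0.2], [-0.6, 1.0, 0], -1], [[-0.2, -0.1, -0.2], [-0.6, 1.3, 0], -1], [[-0.2, -0.1, -0.2], [-0.4, 1.4, 0], -1], [[-0.1, -0.1, -0.1], [-0.3, 1.4, 0], -1], [[-0.1, -0.1, -0.1], [0, 1.4, 0], -1], [[0, 0, 0], [0, 1.0, 0], -1], [[0, 0, 0], [0, 0.7, 0], -1], [[0, 0, 0], [0, 0.3, 0], -1]])

```text
clock: 3.77
tool_pos: [0.5539, -0.2537, 0.0133]
tcp_rot: [-1.572, -0.005, -1.422]
ft_force: [-0.9, -0.1, -0.3]
finger_gap: 0.0943
```

```bash
python3 - <<'E'
from h import *
plan((.553,-.261,.015),-81.5,4)
E
```

```text
max 0.1827393977370223 0.18933503168902918 0.06925331082708738
[[[0.0,0.0,0.1],[0.18,-0.04,-0.05],-1],[[0.0,0.0,0.1],[0.18,-0.04,-0.05],-1],[[0.0,0.0,0.1],[0.18,-0.04,-0.05],-1],[[0.0,0.0,0.1],[0.18,-0.04,-0.05],-1]]
```

jog_arm(motion=[[[0, 0, 0], [0.35, -0.05, 0], -1], [[0, 0, 0], [0.3, -0.05, 0], -1], [[0, 0, 0], [0.1, 0, 0], -1], [[0, 0, 0], [0, 0, 0], 1], [[0, 0, 0], [0, 0, 0], 1], [[0, 0, 0], [0, 0, 0], 1], [[0, 0, 0], [0, 0, 0], 1], [[0, 0, 0], [0, 0, 0], 1]])

```text
clock: 4.43
tool_pos: [0.5564, -0.2623, 0.0167]
tcp_rot: [-1.569, -0.006, -1.423]
ft_force: [-1.0, 0.4, -0.2]
finger_gap: 0.0643
```

jog_arm(motion=[[[0, 0, 0], [0, 0, 0], 1], [[0, 0, 0], [0, 0, 0], 1], [[0, 0, 0], [0, 0, 0], 1], [[0, 0, 0], [0, 0, 0], 1], [[0, 0, 0], [0, -0.3, 0], 1], [[0, 0, 0], [0, -0.4, 0], 1], [[0, 0, 0], [0, -0.6, 0], 1], [[0, 0, 0], [0, -0.8, 0], 1]])

```text
clock: 5.1
tool_pos: [0.5554, -0.2617, 0.038]
tcp_rot: [-1.571, -0.005, -1.423]
ft_force: [0.0, 0.2, -0.4]
finger_gap: 0.0638
```

```bash
python3 - <<'E'
from h import *
plan((.473,.1284,.12),1.5,16,clos=1)
E
```

```text
max 2.4382748028787025 2.5441510733447537 5.188191230627385
[[[0.0,-5.2,0.0],[-2.48,-0.52,-0.15],1],[[0.0,-5.2,0.0],[-2.49,-0.52,0.08],1],[[0.0,-5.2,0.0],[-2.47,-0.52,0.3],1],[[0.0,-5.2,0.0],[-2.43,-0.52,0.52],1],[[0.0,-5.2,0.0],[-2.38,-0.52,0.74],1],[[0.0,-5.2,0.0],[-2.3,-0.52,0.95],1],[[0.0,-5.2,0.0],[-2.2,-0.52,1.16],1],[[0.0,-5.2,0.0],[-2.09,-0.52,1.35],1]]
[[[0.0,-5.2,0.0],[-1.96,-0.52,1.54],1],[[0.0,-5.2,0.0],[-1.81,-0.52,1.71],1],[[0.0,-5.2,0.0],[-1.65,-0.52,1.86],1],[[0.0,-5.2,0.0],[-1.48,-0.52,2.01],1],[[0.0,-5.2,0.0],[-1.29,-0.52,2.13],1],[[0.0,-5.2,0.0],[-1.09,-0.51,2.24],1],[[0.0,-5.2,0.0],[-0.88,-0.51,2.33],1],[[0.0,-5.2,0.0],[-0.67,-0.51,2.4],1]]
```

jog_arm(motion=[[[0, -5.2, 0], [-2.5, -1.0, -0.15], 1], [[0, -5.2, 0], [-2.5, -1.0, 0.1], 1], [[0, -5.2, 0], [-2.5, -1.0, 0.3], 1], [[0, -5.2, 0], [-2.45, -1.0, 0.5], 1], [[0, -5.2, 0], [-2.4, -1.0, 0.75], 1], [[0, -5.2, 0], [-2.3, -1.0, 0.95], 1], [[0, -5.2, 0], [-2.2, -0.6, 1.15], 1], [[0, -5.2, 0], [-2.1, -0.3, 1.35], 1]])

```text
clock: 5.77
tool_pos: [0.5117, -0.0656, 0.1152]
tcp_rot: [-1.574, -0.012, -0.676]
ft_force: [0.6, 0.1, -0.5]
finger_gap: 0.0637
```

jog_arm(motion=[[[0, -5.2, 0], [-1.95, -0.2, 1.55], 1], [[0, -5.2, 0], [-1.8, 0, 1.7], 1], [[0, -5.2, 0], [-1.65, 0, 1.85], 1], [[0, -5.2, 0], [-1.5, 0, 2.0], 1], [[0, -5.2, 0], [-1.3, 0, 2.15], 1], [[0, -5.2, 0], [-1.1, 0, 2.2], 1], [[0, -5.2, 0], [-0.9, 0, 2.2], 1], [[0, -5, 0], [-0.6, 0, 1.5], 1]])

```text
clock: 6.43
tool_pos: [0.4621, 0.1264, 0.1236]
tcp_rot: [-1.58, -0.018, 0.083]
ft_force: [0.6, -0.0, -0.7]
finger_gap: 0.0633
```

```bash
python3 - <<'E'
from h import *
plan((.473,.1284,.08),1.5,8,clos=1)
p=sensors.read_state()["tool_pos"]
grid(("top","side"),"pics/g2.png",[proj(n,(.473,.1284,.06)) for n in("top","side")])
for n in("top","side"): print(np.round(proj(n,p+[0,0,.013]),1),np.round(proj(n,(.473,.1284,.034)),1), [(round(d["p"],2),np.round(d["box"],1)) for d in finder.trace("spare_sheet",n)])
E
```

```text
max 0.5454945762314166 0.562828604705166 0.40965957865672686
[[[0.1,0.4,0.1],[0.13,0.55,0.02],1],[[0.1,0.4,0.1],[0.13,0.55,0.02],1],[[0.1,0.4,0.1],[0.13,0.55,0.02],1],[[0.1,0.4,0.1],[0.13,0.55,0.02],1],[[0.1,0.4,0.1],[0.13,0.55,0.02],1],[[0.1,0.4,0.1],[0.13,0.55,0.02],1],[[0.1,0.4,0.1],[0.13,0.55,0.02],1],[[0.1,0.4,0.1],[0.14,0.55,0.02],1]]
top origin 236 190
side origin 310 169
[300.4 259.1] [301.7 256.2] []
[383.9 206. ] [374.7 243. ] [(0.98, array([383.5, 208.3,  30.8,  26.2]))]
```

View pics/g2.png

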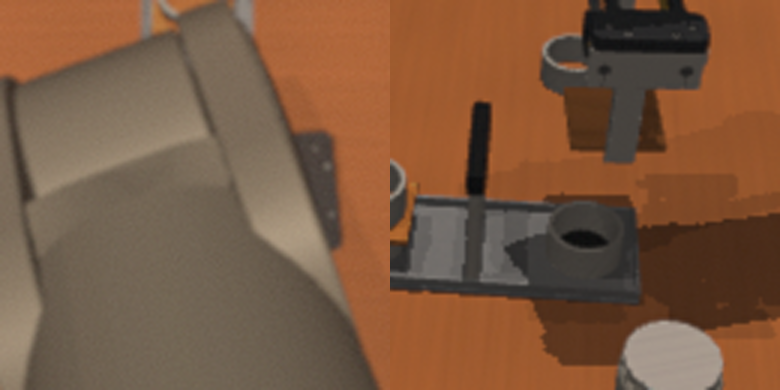

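jog_arm(motion=[[[0.2, 0.8, 0.2], [0.3, 0.5, 0], 1], [[0.2, 0.8, 0.2], [0.3, 1.0, 0], 1], [[0.1, 0.6, 0.2], [0.3, 1.3, 0.1], 1], [[0, 0.4, 0.2], [0.2, 1.4, 0.1], 1], [[0, 0.4, 0.1], [0.1, 1.4, 0], 1], [[0, 0.2, 0], [0.1, 1.2, 0], 1], [[0, 0.1, 0], [0, 0.6, 0], 1], [[0, 0, 0], [0, 0.2, 0], 1]])

```text
clock: 7.3
tool_pos: [0.4813, 0.1189, 0.0414]
tcp_rot: [-1.571, -0.003, -0.011]
ft_force: [-0.4, -0.1, -0.2]
finger_gap: 0.0636
```

```bash
cat >> h.py <<'E'
def sheetfit(zrel=.0075):
    """offset (tool x, tool z) mm of sheet centre from the side mask centroid/box"""
    s=sensors.read_state(); P=np.array(s["tool_pos"]); Q=R.from_euler("xyz",s["tcp_rot"])
    d=finder.trace("spare_sheet","side")[0]; m=d["mask"]; vs,us=np.nonzero(m)
    print("mask box",us.min(),us.max(),vs.min(),vs.max(),d["p"])
    for ox in(-4,-2,0,2,4):
        c=[P+Q.apply([a*.032+ox/1e3,-h,b*.032]) for a in(-1,1) for b in(-1,1) for h in(zrel,zrel+.006)]
        uv=np.array([proj("side",p) for p in c]); print(ox,uv.min(0).round(1),uv.max(0).round(1))
E
python3 - <<'E'
from h import *
plan((.473,.1284,.045),1.5,4,clos=1)
grid(("side",),"pics/g3.png",[proj("side",(.473,.1284,.05))],fx=4)
sheetfit()
d=finder.trace("sleeve_single","side")[0]; vs,us=np.nonzero(d["mask"]); print(d["p"],us.min(),us.max(),vs.min(),vs.max())
for x in (.469,.471,.473,.475):
  a=np.linspace(0,2*np.pi,60); uv=np.array([proj("side",(x+.028*np.cos(t),.1284+.028*np.sin(t),z)) for t in a for z in(.006,.034)]); print(x,uv.min(0).round(1),uv.max(0).round(1))
E
```

```text
max 0.23782963571545823 0.32840193161469516 0.5317646370556959
[[[0.0,-0.5,0.0],[-0.21,-0.09,0.24],1],[[0.0,-0.5,0.0],[-0.21,-0.09,0.24],1],[[0.0,-0.5,0.0],[-0.21,-0.09,0.24],1],[[0.0,-0.5,0.0],[-0.2,-0.09,0.24],1]]
side origin 310 172
mask box 357 386 227 245 0.84
-4 [357.9 222.3] [388.4 246.2]
-2 [357.  222.2] [387.5 246.1]
0 [356.1 222.1] [386.5 246. ]
2 [355.1 222.1] [385.6 245.9]
4 [354.2 222. ] [384.7 245.8]
0.53 362 387 245 261
0.469 [362.9 234.6] [389.4 261.4]
0.471 [362.  234.6] [388.5 261.3]
0.473 [361.1 234.5] [387.5 261.2]
0.475 [360.2 234.4] [386.6 261.2]
```

View pics/g3.png

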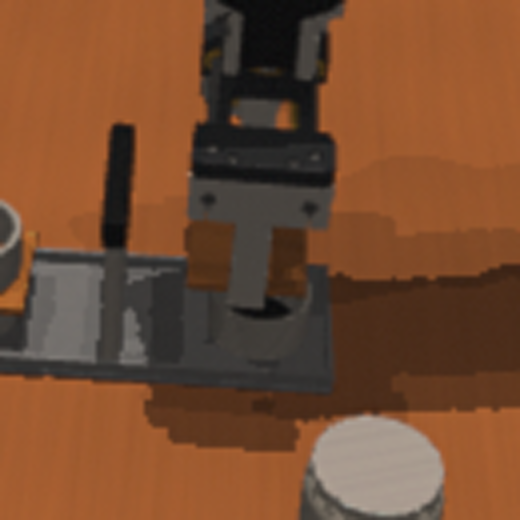

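jog_arm(motion=[[[0, -0.7, 0], [-0.4, 0, 0.4], 1], [[0, -0.7, 0], [-0.3, 0, 0.3], 1], [[0, -0.5, 0], [-0.2, 0, 0.25], 1], [[0, -0.3, 0], [0, 0, 0], 1], [[0, 0, 0], [0, 0.2, 0], 1], [[0, 0, 0], [0, 0.2, 0], 1], [[0, 0, 0], [0, 0.1, 0], 1], [[0, 0, 0], [0, 0, 0], 1]])

```text
clock: 8.12
tool_pos: [0.473, 0.1316, 0.0403]
tcp_rot: [-1.568, -0.009, 0.034]
ft_force: [-0.5, 0.2, -0.0]
finger_gap: 0.0638
```

jog_arm(motion=[[[0, 0, 0], [0, 0.1, -0.3], 1], [[0, 0.2, 0.2], [0, 0.3, 0], 1], [[0, 0.2, 0.1], [0, 0.3, 0], 1], [[0, 0, 0], [0, 0.2, 0], 1], [[0, 0, 0], [0, 0.1, 0], 1], [[0, 0, 0], [0, 0, 0], 1], [[0, 0, 0], [0, 0, 0], 1], [[0, 0, 0], [0, 0, 0], 1]])

```text
clock: 8.78
tool_pos: [0.4732, 0.1275, 0.0286]
tcp_rot: [-1.568, -0.002, 0.025]
ft_force: [0.6, -0.2, -0.3]
finger_gap: 0.0633
```

jog_arm(motion=[[[0, 0, 0], [-0.05, 0.1, 0.1], 1], [[0, 0, 0], [0, 0.1, 0], 1], [[0, 0, 0], [0, 0.05, 0], 1], [[0, 0, 0], [0, 0, 0], 1], [[0, 0, 0], [0, 0, 0], 1], [[0, 0, 0], [0, 0, 0], 1], [[0, 0, 0], [0, 0, 0], 1], [[0, 0, 0], [0, 0, 0], 1]])

```text
clock: 9.45
tool_pos: [0.4729, 0.1289, 0.0267]
tcp_rot: [-1.568, -0.003, 0.026]
ft_force: [0.0, -0.4, 0.5]
finger_gap: 0.0639
```

jog_arm(motion=[[[0, 0, 0], [0, 0.1, 0], 1], [[0, 0, 0], [0, 0.1, 0], 1], [[0, 0, 0], [0, 0, 0], 1], [[0, 0, 0], [0, 0, 0], 1], [[0, 0, 0], [0, 0, 0], 1], [[0, 0, 0], [0, 0, 0], 1], [[0, 0, 0], [0, 0, 0], 1], [[0, 0, 0], [0, 0, 0], 1]])

```text
clock: 10.12
tool_pos: [0.4734, 0.1291, 0.0261]
tcp_rot: [-1.567, -0.004, 0.025]
ft_force: [0.1, 0.6, 2.0]
finger_gap: 0.0634
```

jog_arm(motion=[[[0, 0, 0], [0, 0, 0], 0.3], [[0, 0, 0], [0, 0, 0], 0.0], [[0, 0, 0], [0, 0, 0], -0.4], [[0, 0, 0], [0, 0, 0], -0.7], [[0, 0, 0], [0, 0, 0], -1], [[0, 0, 0], [0, 0, 0], -1], [[0, 0, 0], [0, 0, 0], -1], [[0, 0, 0], [0, 0, 0], -1]])

```text
clock: 10.78
tool_pos: [0.4732, 0.1291, 0.0259]
tcp_rot: [-1.567, -0.003, 0.025]
ft_force: [-0.4, -0.8, -0.5]
finger_gap: 0.0931
```

jog_arm(motion=[[[0, 0, 0], [0, 0, 0], -1], [[0, 0, 0], [0, 0, 0], -1], [[0, 0, 0], [0, 0, 0], -1], [[0, 0, 0], [0, -0.5, 0], -1], [[0, 0, 0], [0, -1.0, 0], -1], [[0, 0, 0], [0, -2, 0], -1], [[0, 0, 0], [0, -3, 0], -1], [[0, 0, 0], [0, -3, 0], -1]])

```text
clock: 11.45
tool_pos: [0.4695, 0.1269, 0.1213]
tcp_rot: [-1.572, 0.006, 0.025]
ft_force: [-0.1, 0.7, -0.4]
finger_gap: 0.0936
```

```bash
python3 - <<'E'
from h import *
plan((.4849,-.0978,.08),1.5,8)
viewer.snapshot("side")
d=finder.trace("spare_sheet","side"); 
for e in d: vs,us=np.nonzero(e["mask"]); print(e["p"],us.min(),us.max(),vs.min(),vs.max())
for y in(.1264,.1284,.1304):
  c=np.array([proj("side",R.from_euler("z",1.5,degrees=True).apply([a*.032,b*.032,0])+[.473,y,z]) for a in(-1,1) for b in(-1,1) for z in(.034,.040)]); print(y,c.min(0),c.max(0))
E
```

```text
max 2.8086799791272625 2.8622348680729317 0.04131292558208267
[[[0.0,-0.0,-0.0],[0.12,0.52,-2.81],-1],[[0.0,-0.0,-0.0],[0.12,0.52,-2.81],-1],[[0.0,-0.0,-0.0],[0.12,0.52,-2.81],-1],[[0.0,-0.0,-0.0],[0.12,0.52,-2.81],-1],[[0.0,-0.0,-0.0],[0.12,0.52,-2.81],-1],[[0.0,-0.0,-0.0],[0.12,0.52,-2.81],-1],[[0.0,-0.0,-0.0],[0.12,0.52,-2.81],-1],[[0.0,-0.0,-0.0],[0.12,0.52,-2.81],-1]]
0.97 360 389 232 254
0.1264 [359.89019898 229.96215764] [390.22617225 253.4590099 ]
0.1284 [359.8536013  230.54605352] [390.23887942 254.11205787]
0.1304 [359.81688471 231.13175906] [390.25162823 254.76723702]
```

jog_arm(motion=[[[0, 0, 0], [0.1, 0, -2.8], -1], [[0, 0, 0], [0.15, 0, -2.8], -1], [[0, 0, 0], [0.15, 0, -2.8], -1], [[0, 0, 0], [0.2, 0.5, -2.8], -1], [[0, 0, 0], [0.2, 0.8, -2.8], -1], [[0, 0, 0], [0.2, 1.0, -2.8], -1], [[0, 0, 0], [0.2, 1.2, -2.8], -1], [[0, 0, 0], [0.2, 0.8, -2.4], -1]])

```text
clock: 12.22
tool_pos: [0.4956, -0.0934, 0.0868]
tcp_rot: [-1.563, -0.013, 0.036]
ft_force: [0.5, -0.2, 0.6]
finger_gap: 0.0938
```

```bash
python3 - <<'E'
from h import *
np.set_printoptions(precision=4,suppress=True)
print(atz("top",(130+539.5/2-.25,110+283.5/2-.25),.028),atz("side",(240+394/3-.33,120+201/3-.33),.028))
viewer.snapshot("side")
d=finder.trace("spare_sleeve","side")
for e in d: vs,us=np.nonzero(e["mask"]); print(e["p"],us.min(),us.max(),vs.min(),vs.max())
for x,y in((.483,-.0978),(.485,-.0978),(.485,-.1008)):
  c=np.array([proj("side",(x+.028*np.cos(t),y+.028*np.sin(t),z)) for t in np.linspace(0,6.28,60) for z in(0,.028)]); print(x,y,c.min(0),c.max(0))
plan((.4849,-.0985,.04),1.5,8)
E
```

```text
[ 0.4847 -0.0969  0.028 ] [ 0.485  -0.0917  0.028 ]
0.66 360 381 181 200
0.483 -0.0978 [360.3727 179.1973] [382.6538 200.4808]
0.485 -0.0978 [359.6131 179.1492] [381.8772 200.4284]
0.485 -0.1008 [359.6581 178.5072] [381.8784 199.7288]
max 0.5809012025215164 0.5958830359470434 0.08005886871619516
[[[-0.0,0.0,0.1],[-0.13,0.58,-0.04],-1],[[-0.0,0.0,0.1],[-0.13,0.58,-0.04],-1],[[-0.0,0.0,0.1],[-0.13,0.58,-0.04],-1],[[-0.0,0.0,0.1],[-0.13,0.58,-0.04],-1],[[-0.0,0.0,0.1],[-0.13,0.58,-0.04],-1],[[-0.0,0.0,0.1],[-0.13,0.58,-0.04],-1],[[-0.0,0.0,0.1],[-0.13,0.58,-0.04],-1],[[-0.0,0.0,0.1],[-0.13,0.58,-0.03],-1]]
```

jog_arm(motion=[[[-0.1, 0.1, 0.2], [-0.4, 0.6, -0.15], -1], [[-0.1, 0.1, 0.2], [-0.4, 0.8, -0.15], -1], [[-0.1, 0.1, 0.1], [-0.2, 1.1, 0], -1], [[0, 0, 0.1], [0, 1.2, 0], -1], [[0, 0, 0], [0, 1.2, 0], -1], [[0, 0, 0], [0, 0.9, 0], -1], [[0, 0, 0], [0, 0.5, 0], -1], [[0, 0, 0], [0, 0, 0], -1]])

```text
clock: 12.98
tool_pos: [0.4828, -0.0939, 0.0181]
tcp_rot: [-1.568, 0.001, 0.031]
ft_force: [-0.6, -0.1, 0.1]
finger_gap: 0.0939
```

```bash
python3 - <<'E'
from h import *
plan((.4848,-.097,.006),1.5,3)
E
```

```text
max 0.40177305123637164 0.419912671423134 0.08711852611650932
[[[-0.0,0.1,-0.0],[0.06,0.4,-0.1],-1],[[-0.0,0.1,-0.0],[0.06,0.4,-0.1],-1],[[-0.0,0.1,-0.0],[0.06,0.4,-0.1],-1]]
```

jog_arm(motion=[[[0, 0, 0], [0.15, 0.4, -0.2], -1], [[0, 0, 0], [0.1, 0.4, -0.2], -1], [[0, 0, 0], [0, 0.2, 0], -1], [[0, 0, 0], [0, 0.1, 0], -1], [[0, 0, 0], [0, 0, 0], -1], [[0, 0, 0], [0, 0, 0], -1], [[0, 0, 0], [0, 0, 0], -1], [[0, 0, 0], [0, 0, 0], -1]])

```text
clock: 13.65
tool_pos: [0.4866, -0.0979, 0.007]
tcp_rot: [-1.568, -0.001, 0.031]
ft_force: [-0.2, 0.6, -0.3]
finger_gap: 0.0939
```

jog_arm(motion=[[[0, 0, 0], [-0.15, 0, 0], -1], [[0, 0, 0], [0, 0, 0], 0], [[0, 0, 0], [0, 0, 0], 0.3], [[0, 0, 0], [0, 0, 0], 1], [[0, 0, 0], [0, 0, 0], 1], [[0, 0, 0], [0, 0, 0], 1], [[0, 0, 0], [0, 0, 0], 1], [[0, 0, 0], [0, 0, 0], 1]])

```text
clock: 14.32
tool_pos: [0.4852, -0.0978, 0.0076]
tcp_rot: [-1.568, -0.002, 0.031]
ft_force: [-0.6, -0.6, 0.3]
finger_gap: 0.0558
```

jog_arm(motion=[[[0, 0, 0], [0, 0, 0], 1], [[0, 0, 0], [0, 0, 0], 1], [[0, 0, 0], [0, 0, 0], 1], [[0, 0, 0], [0, -0.5, 0], 1], [[0, 0, 0], [0, -1, 0], 1], [[0, 0, 0], [0, -2, 0], 1], [[0, 0, 0], [0, -3, 0], 1], [[0, 0, 0], [0, -3, 0], 1]])

```text
clock: 14.98
tool_pos: [0.4808, -0.0983, 0.1027]
tcp_rot: [-1.569, 0.01, 0.031]
ft_force: [0.6, 0.2, -1.2]
finger_gap: 0.056
```

```bash
python3 - <<'E'
from h import *
plan((.473,.128,.12),1.5,8,clos=1)
E
```

```text
max 2.828589916410825 2.8385524025956483 0.06853314809910917
[[[-0.0,0.0,-0.1],[-0.01,-0.21,2.83],1],[[-0.0,0.0,-0.1],[-0.01,-0.21,2.83],1],[[-0.0,0.0,-0.1],[-0.02,-0.21,2.83],1],[[-0.0,0.0,-0.1],[-0.02,-0.21,2.83],1],[[-0.0,0.0,-0.1],[-0.02,-0.21,2.83],1],[[-0.0,0.0,-0.1],[-0.02,-0.21,2.83],1],[[-0.0,0.0,-0.1],[-0.02,-0.22,2.83],1],[[-0.0,0.0,-0.1],[-0.02,-0.22,2.83],1]]
```

jog_arm(motion=[[[0, 0, -0.1], [0, 0, 2.5], 1], [[0, 0, -0.1], [0, 0, 2.8], 1], [[0, 0, -0.1], [0, 0, 2.8], 1], [[0, 0, -0.1], [0, 0, 2.8], 1], [[0, 0, -0.1], [0, 0, 2.8], 1], [[0, 0, 0], [0, 0, 2.8], 1], [[0, 0, 0], [0, 0, 2.8], 1], [[0, 0, 0], [0, 0, 2.0], 1]])

```text
clock: 15.65
tool_pos: [0.4787, 0.1173, 0.1178]
tcp_rot: [-1.568, -0.016, 0.019]
ft_force: [0.4, -0.4, -1.6]
finger_gap: 0.0562
```

```bash
python3 - <<'E'
from h import *
plan((.473,.1288,.065),1.5,8,clos=1)
E
```

```text
max 0.660572166052785 0.6796531869704349 0.11437420481095258
[[[-0.0,-0.1,0.1],[-0.08,0.66,0.14],1],[[-0.0,-0.1,0.1],[-0.08,0.66,0.14],1],[[-0.0,-0.1,0.1],[-0.08,0.66,0.14],1],[[-0.0,-0.1,0.1],[-0.07,0.66,0.14],1],[[-0.0,-0.1,0.1],[-0.07,0.66,0.14],1],[[-0.0,-0.1,0.1],[-0.07,0.66,0.14],1],[[-0.0,-0.1,0.1],[-0.07,0.66,0.14],1],[[-0.0,-0.1,0.1],[-0.07,0.66,0.14],1]]
```

jog_arm(motion=[[[0, -0.1, 0.2], [-0.3, 0.3, 0.3], 1], [[0, -0.1, 0.2], [-0.2, 0.7, 0.3], 1], [[0, -0.1, 0.2], [-0.1, 1.0, 0.2], 1], [[0, 0, 0.2], [0, 1.0, 0.1], 1], [[0, 0, 0.1], [0, 0.8, 0], 1], [[0, 0, 0], [0, 0.6, 0], 1], [[0, 0, 0], [0, 0.3, 0], 1], [[0, 0, 0], [0, 0, 0], 1]])

```text
clock: 16.32
tool_pos: [0.4719, 0.1271, 0.0678]
tcp_rot: [-1.568, 0.001, 0.025]
ft_force: [0.5, -0.7, -0.5]
finger_gap: 0.0559
```

```bash
python3 - <<'E'
from h import *
plan((.473,.1288,.055),1.5,4,clos=1)
s=sensors.read_state(); P=s["tool_pos"]
grid(("side",),"pics/g4.png",[proj("side",(.473,.1288,.05))],fx=4)
for n in("spare_sheet","spare_sleeve"):
  for d in finder.trace(n,"side")[:2]: vs,us=np.nonzero(d["mask"]); print(n,d["p"],us.min(),us.max(),vs.min(),vs.max())
for o in(-2,0,2):
  c=np.array([proj("side",P+[.028*np.cos(t)+o/1e3,.028*np.sin(t),z]) for t in np.linspace(0,6.28,60) for z in(-.0076,.0204)]); print(o,c.min(0),c.max(0))
E
```

```text
max 0.3190849967646318 0.3229329153458591 0.03542173622745737
[[[-0.0,-0.0,-0.0],[0.03,0.32,0.04],1],[[-0.0,-0.0,-0.0],[0.03,0.32,0.04],1],[[-0.0,-0.0,-0.0],[0.03,0.32,0.04],1],[[-0.0,-0.0,-0.0],[0.03,0.32,0.04],1]]
side origin 310 172
spare_sheet 0.32 287 316 231 250
spare_sleeve 0.53 364 391 219 242
-2 [364.05486066 215.5564952 ] [391.44080549 242.66335763]
0 [363.12780477 215.49136927] [390.48597178 242.59140608]
2 [362.20108144 215.42626666] [389.53148901 242.51948101]
```

View pics/g4.png

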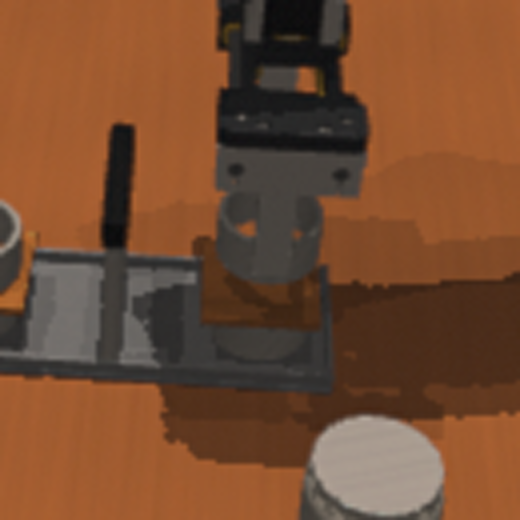

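jog_arm(motion=[[[0, 0, 0], [0.2, 0.3, 0.15], 1], [[0, 0, 0], [0.05, 0.4, 0.05], 1], [[0, 0, 0], [0, 0.4, 0], 1], [[0, 0, 0], [0, 0.3, 0], 1], [[0, 0, 0], [0, 0.2, 0], 1], [[0, 0, 0], [0, 0, 0], 1], [[0, 0, 0], [0, 0, 0], 1], [[0, 0, 0], [0, 0, 0], 1]])

```text
clock: 17.13
tool_pos: [0.476, 0.1305, 0.0522]
tcp_rot: [-1.567, -0.003, 0.026]
ft_force: [-0.2, -0.2, -1.6]
finger_gap: 0.0562
```

jog_arm(motion=[[[0, 0, 0], [-0.15, 0.1, -0.15], 1], [[0, 0, 0], [0, 0.1, 0], 1], [[0, 0, 0], [0, 0.1, 0], 1], [[0, 0, 0], [0, 0.05, 0], 1], [[0, 0, 0], [0, 0, 0], 1], [[0, 0, 0], [0, 0, 0], 1], [[0, 0, 0], [0, 0, 0], 1], [[0, 0, 0], [0, 0, 0], 1]])

```text
clock: 17.8
tool_pos: [0.4745, 0.1289, 0.0487]
tcp_rot: [-1.566, -0.003, 0.026]
ft_force: [-1.1, -0.8, -1.4]
finger_gap: 0.0563
```

jog_arm(motion=[[[0, 0, 0], [0, 0.1, 0], 1], [[0, 0, 0], [0, 0.1, 0], 1], [[0, 0, 0], [0, 0.05, 0], 1], [[0, 0, 0], [0, 0, 0], 1], [[0, 0, 0], [0, 0, 0], 1], [[0, 0, 0], [0, 0, 0], 1], [[0, 0, 0], [0, 0, 0], 1], [[0, 0, 0], [0, 0, 0], 1]])

```text
clock: 18.47
tool_pos: [0.4751, 0.129, 0.0476]
tcp_rot: [-1.565, -0.004, 0.026]
ft_force: [-0.1, 0.2, 0.3]
finger_gap: 0.056
```

jog_arm(motion=[[[0, 0, 0], [0, 0.1, 0], 1], [[0, 0, 0], [0, 0, 0], 1], [[0, 0, 0], [0, 0, 0], 1], [[0, 0, 0], [0, 0, 0], 1], [[0, 0, 0], [0, 0, 0], 0.5], [[0, 0, 0], [0, 0, 0], 0.2], [[0, 0, 0], [0, 0, 0], -0.2], [[0, 0, 0], [0, 0, 0], -0.6]])

```text
clock: 19.13
tool_pos: [0.4755, 0.1292, 0.0474]
tcp_rot: [-1.565, -0.004, 0.026]
ft_force: [-0.1, -0.7, -0.1]
finger_gap: 0.0604
```

jog_arm(motion=[[[0, 0, 0], [0, 0, 0], -1], [[0, 0, 0], [0, 0, 0], -1], [[0, 0, 0], [0, 0, 0], -1], [[0, 0, 0], [0, -0.5, 0], -1], [[0, 0, 0], [0, -1.0, 0], -1], [[0, 0, 0], [0, -2.5, 0], -1], [[0, 0, 0], [0, -3.5, 0], -1], [[0, 0, 0], [0, -3.5, 0], -1]])

```text
clock: 19.8
tool_pos: [0.4713, 0.1265, 0.1572]
tcp_rot: [-1.571, 0.006, 0.025]
ft_force: [0.1, 0.3, 0.0]
finger_gap: 0.0938
```

```bash
python3 - <<'E'
from h import *
plan((.5525,.131,.17),-88.5,16)
grid(("side",),"pics/g5.png",[proj("side",(.52,.1288,.05))],fx=4)
E
```

```text
max 0.507713872784394 0.5147289359329932 5.621055407358168
[[[0.0,5.6,-0.0],[0.51,-0.08,0.02],-1],[[0.0,5.6,-0.0],[0.5,-0.08,0.07],-1],[[0.0,5.6,-0.0],[0.5,-0.08,0.11],-1],[[0.0,5.6,-0.0],[0.48,-0.08,0.16],-1],[[0.0,5.6,-0.0],[0.46,-0.08,0.21],-1],[[0.0,5.6,-0.0],[0.44,-0.08,0.25],-1],[[0.0,5.6,-0.0],[0.41,-0.08,0.29],-1],[[0.0,5.6,-0.0],[0.38,-0.08,0.33],-1]]
[[[0.0,5.6,-0.0],[0.35,-0.08,0.37],-1],[[0.0,5.6,-0.0],[0.31,-0.08,0.4],-1],[[0.0,5.6,-0.0],[0.27,-0.08,0.43],-1],[[0.0,5.6,-0.0],[0.23,-0.08,0.46],-1],[[0.0,5.6,-0.0],[0.18,-0.08,0.48],-1],[[0.0,5.6,-0.0],[0.13,-0.08,0.49],-1],[[0.0,5.6,-0.0],[0.08,-0.08,0.5],-1],[[0.0,5.6,-0.0],[0.03,-0.08,0.51],-1]]
side origin 288 171
```

View pics/g5.png

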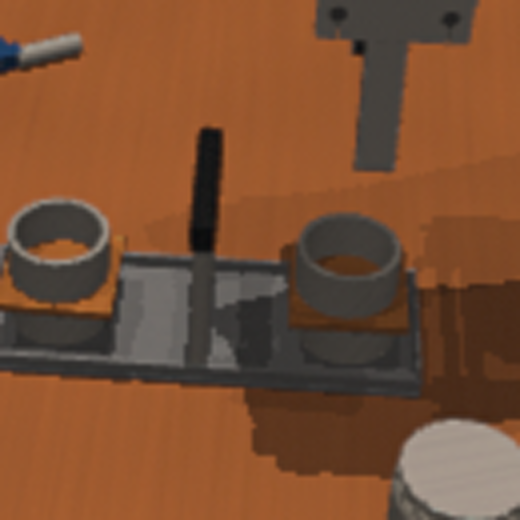

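jog_arm(motion=[[[0, 5.6, 0], [0.5, -0.2, 0], -1], [[0, 5.6, 0], [0.5, -0.2, 0.05], -1], [[0, 5.6, 0], [0.5, -0.2, 0.1], -1], [[0, 5.6, 0], [0.5, -0.1, 0.15], -1], [[0, 5.6, 0], [0.45, -0.1, 0.2], -1], [[0, 5.6, 0], [0.45, -0.1, 0.25], -1], [[0, 5.6, 0], [0.4, 0, 0.3], -1], [[0, 5.6, 0], [0.4, 0, 0.35], -1]])

```text
clock: 20.52
tool_pos: [0.5183, 0.1289, 0.1865]
tcp_rot: [-1.553, -0.001, -0.791]
ft_force: [-0.7, 0.1, -0.6]
finger_gap: 0.0939
```

jog_arm(motion=[[[0, 5.6, 0], [0.35, 0, 0.35], -1], [[0, 5.6, 0], [0.3, 0, 0.4], -1], [[0, 5.6, 0], [0.25, 0, 0.45], -1], [[0, 5.6, 0], [0.2, 0, 0.45], -1], [[0, 5.6, 0], [0.2, 0, 0.5], -0.5], [[0, 5.6, 0], [0.1, 0, 0.5], 0], [[0, 5.6, 0], [0, 0, 0.5], 0], [[0, 5, 0], [0, 0, 0.4], 0]])

```text
clock: 21.18
tool_pos: [0.5596, 0.1305, 0.1949]
tcp_rot: [-1.554, 0.016, -1.604]
ft_force: [-0.3, 0.1, 0.2]
finger_gap: 0.0709
```

```bash
python3 - <<'E'
from h import *
np.set_printoptions(precision=4,suppress=True)
plan((.5522,.130,.12),-88.3,8,clos=0)
print(atz("side",(338.2,233.1),.092), atz("side",(288+211/4-.4,171+128/4-.4),.112))
E
```

```text
max 0.9366079750027196 0.9411523831313072 0.4496413331285009
[[[-0.1,-0.4,-0.1],[0.03,0.93,-0.11],0],[[-0.1,-0.4,-0.1],[0.02,0.93,-0.11],0],[[-0.1,-0.4,-0.1],[0.02,0.94,-0.1],0],[[-0.1,-0.4,-0.1],[0.02,0.94,-0.1],0],[[-0.1,-0.4,-0.1],[0.01,0.94,-0.1],0],[[-0.1,-0.4,-0.1],[0.01,0.94,-0.1],0],[[-0.1,-0.4,-0.1],[0.01,0.94,-0.1],0],[[-0.1,-0.4,-0.1],[0.01,0.94,-0.09],0]]
[0.5515 0.1701 0.092 ] [0.5533 0.0932 0.112 ]
```

jog_arm(motion=[[[-0.3, -0.8, -0.3], [0, 0.6, -0.3], 0], [[-0.2, -0.8, -0.2], [0, 0.8, -0.3], 0], [[-0.2, -0.6, -0.2], [0, 1.0, -0.2], 0], [[-0.1, -0.6, -0.1], [0, 1.2, 0], 0], [[-0.1, -0.4, -0.1], [0, 1.2, 0], 0], [[0, -0.2, 0], [0, 1.0, 0], 0], [[0, 0, 0], [0, 0.5, 0], 0], [[0, 0, 0], [0, 0, 0], 0]])

```text
clock: 21.85
tool_pos: [0.5492, 0.1311, 0.126]
tcp_rot: [-1.573, -0.001, -1.53]
ft_force: [0.3, -0.5, -0.5]
finger_gap: 0.0469
```

```bash
python3 - <<'E'
from h import *
plan((.5523,.1305,.087),-88.3,8,clos=0)
E
```

```text
max 0.4869219731491258 0.488479754327016 0.08144129634626944
[[[0.0,0.1,0.0],[0.01,0.49,0.04],0],[[0.0,0.1,0.0],[0.01,0.49,0.04],0],[[0.0,0.1,0.0],[0.01,0.49,0.04],0],[[0.0,0.1,0.0],[0.01,0.49,0.04],0],[[0.0,0.1,0.0],[0.01,0.49,0.04],0],[[0.0,0.1,0.0],[0.01,0.49,0.04],0],[[0.0,0.1,0.0],[0.01,0.49,0.04],0],[[0.0,0.1,0.0],[0.01,0.49,0.04],0]]
```

jog_arm(motion=[[[0, 0.2, 0], [0.05, 0.5, 0.25], 0], [[0, 0.2, 0], [0, 0.8, 0.1], 0], [[0, 0.1, 0], [0, 0.9, 0], 0], [[0, 0, 0], [0, 0.8, 0], 0], [[0, 0, 0], [0, 0.6, 0], 0], [[0, 0, 0], [0, 0.3, 0], 0], [[0, 0, 0], [0, 0, 0], 0], [[0, 0, 0], [0, 0, 0], 0]])

```text
clock: 22.52
tool_pos: [0.5534, 0.1301, 0.0824]
tcp_rot: [-1.573, -0.001, -1.54]
ft_force: [0.5, -0.1, 0.8]
finger_gap: 0.0473
```

```bash
python3 - <<'E'
from h import *
plan((.5523,.1305,.085),-88.3,2,clos=0)
grid(("side",),"pics/g6.png",[proj("side",(.54,.1288,.09))],fx=4)
E
```

```text
max 0.13022601473476475 0.14322865331351803 0.06186368400751038
[[[0.1,0.0,0.0],[-0.02,-0.13,-0.06],0],[[0.1,0.0,0.0],[-0.02,-0.13,-0.06],0]]
side origin 280 156
```

View pics/g6.png

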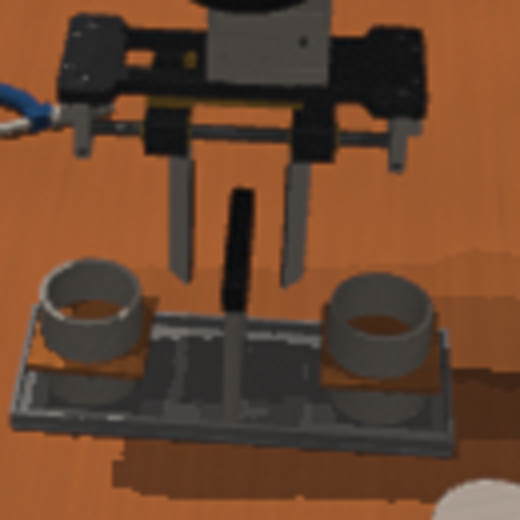

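jog_arm(motion=[[[0, 0, 0], [0, 0, 0], 0.3], [[0, 0, 0], [0, 0, 0], 0.45], [[0, 0, 0], [0, 0, 0], 0.55], [[0, 0, 0], [0, 0, 0], 0.65], [[0, 0, 0], [0, 0, 0], 0.7], [[0, 0, 0], [0, 0, 0], 1], [[0, 0, 0], [0, 0, 0], 1], [[0, 0, 0], [0, 0, 0], 1]])

```text
clock: 23.23
tool_pos: [0.554, 0.1305, 0.0839]
tcp_rot: [-1.571, -0.0, -1.54]
ft_force: [0.3, 0.1, -1.0]
finger_gap: 0.0138
```

jog_arm(motion=[[[0, 0, 0], [0, 0, 0], 1], [[0, 0, 0], [0, 0, 0], 1], [[0, 0, 0], [0, 0, 0], 1], [[0, 0, 0], [0, 0, 0], 1], [[0, 0, 0], [0, -0.2, 0], 1], [[0, 0, 0], [0, -0.2, 0], 1], [[0, 0, 0], [0, -0.2, 0], 1], [[0, 0, 0], [0, -0.2, 0], 1]])

```text
clock: 23.9
tool_pos: [0.5523, 0.1301, 0.0909]
tcp_rot: [-1.574, -0.002, -1.54]
ft_force: [-0.3, -0.4, -7.5]
finger_gap: 0.0136
```

jog_arm(motion=[[[0, 0, 0], [0, -0.3, 0], 1], [[0, 0, 0], [0, -0.4, 0], 1], [[0, 0, 0], [0, -0.5, 0], 1], [[0, 0, 0], [0, -0.6, 0], 1], [[0, 0, 0], [0, -0.6, 0], 1], [[0, 0, 0], [0, -0.6, 0], 1], [[0, 0, 0], [0, -0.6, 0], 1], [[0, 0, 0], [0, -0.6, 0], 1]])

```text
clock: 24.57
tool_pos: [0.5519, 0.1299, 0.1369]
tcp_rot: [-1.575, -0.002, -1.54]
ft_force: [0.7, 0.4, -7.4]
finger_gap: 0.0136
```

jog_arm(motion=[[[0, 0, 0], [0, -0.6, 0], 1], [[0, 0, 0], [0, -0.6, 0], 1], [[0, 0, 0], [0, -0.6, 0], 1], [[0, 0, 0], [0, -0.6, 0], 1], [[0, 0, 0], [0, -0.5, 0], 1], [[0, 0, 0], [0, -0.4, 0], 1], [[0, 0, 0], [0, -0.3, 0], 1], [[0, 0, 0], [0, -0.1, 0], 1]])

```text
clock: 25.23
tool_pos: [0.5525, 0.1301, 0.1796]
tcp_rot: [-1.574, -0.001, -1.54]
ft_force: [-0.2, -0.3, -8.4]
finger_gap: 0.0138
```

Hold still, then look.

jog_arm(motion=[[[0, 0, 0], [0, 0, 0], 1], [[0, 0, 0], [0, 0, 0], 1], [[0, 0, 0], [0, 0, 0], 1], [[0, 0, 0], [0, 0, 0], 1], [[0, 0, 0], [0, 0, 0], 1], [[0, 0, 0], [0, 0, 0], 1], [[0, 0, 0], [0, 0, 0], 1], [[0, 0, 0], [0, 0, 0], 1]])

```text
clock: 25.9
tool_pos: [0.5519, 0.1299, 0.1786]
tcp_rot: [-1.575, -0.002, -1.54]
ft_force: [-0.5, -0.4, -7.1]
finger_gap: 0.0135
```

```bash
python3 - <<'E'
from h import *
grid(("side",),"pics/g7.png",[proj("side",(.5525,.13,.14))],fx=4)
s=sensors.read_state(); print(s["tool_pos"],np.abs(s["qd"]).max(),s["clock"])
for n in("spare_sleeve","micrometer","spray_can","parts_bin"): print(n,[(round(d["p"],2),np.round(d["box"],1)) for d in finder.trace(n,"side")[:2]])
E
```

```text
side origin 274 137
[0.5519019  0.12986739 0.17854675] 0.003164972846989478 25.95
spare_sleeve [(0.91, array([379.2, 200.9,  26.2,  32.8]))]
micrometer [(0.59, array([278.8, 187.4,  58. ,  21.4]))]
spray_can [(0.69, array([399.1, 320.2,  39.9,  88. ]))]
parts_bin [(0.77, array([309.9, 357.4,  83.3,  85.2])), (0.69, array([377.1, 224.1,  30.7,  10.7]))]
```

View pics/g7.png

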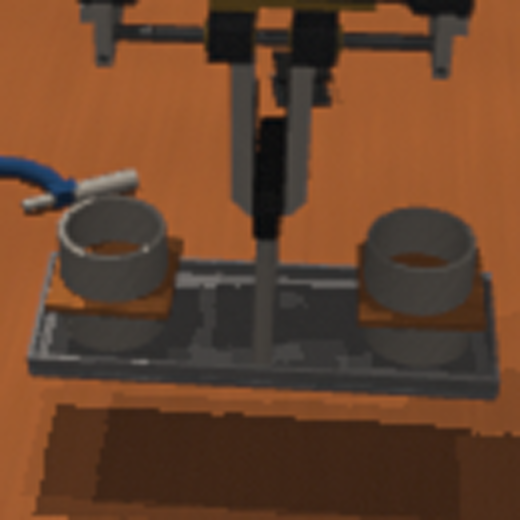

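```bash
python3 -c "
from h import *
print(workorder.finish_job())"
```

```text
the job is handed in; nothing more can be done
None
```

The carrier is loaded and held about 95 mm above the bench by its cross bar. I handed the job in at about 26 s of the 72 s allowed; it reported no verdict.

**What I did:** I laid the spare sheet on the single sleeve, lowering it until I felt about 2 N of contact before letting go. I stood the spare sleeve on the sheet the same way. Its contact was less distinct: the force only went from about -1.4 N to 0 N. Then I gripped the bar, lifted slowly and held still.

**Last checks:**
- **Hold:** the wrist carries about 7.1 to 8.4 N, which fits the 0.8 kg loaded carrier. The finger gap is 13.5 mm on the 14 mm bar, and the joints are practically at rest (under 0.004 rad/s).
- **Stacks:** the side picture shows both stacks intact and the carrier looking level. By eye, the new sleeve was within about 1 mm of the sheet's centre in the x direction when I released it.
- **Bystanders:** the micrometer, spray can and parts bin are within about 2 pixels of where they started in the side view.

**Less certain:**
- **No direct readings:** the final level and concentricity were judged only from the side picture. In y, I relied on the gripper centring the pieces and on the tool position, because the arm blocked the top camera when I tried it over the carrier.
- **Heights and missed detections:** heights measured from the two cameras came out about 3 to 4 mm below the given ones, so I used the given heights with force contact. The detector missed the sheet or picked the wrong one a couple of times, and I used the picture instead.

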